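# Unlock the sample tray of an optics instrument and draw it out to its stop

## Task

Unlock the instrument by sliding the transport lock on top of its hood all the way to its end stop, then draw the tray out, gently, until it comes right up against the adjustable stop, and leave it there. The lens on its post must stay standing on the tray, and the other things on the bench are to be left alone.

Things in the scene. Friction and masses are not known exactly. Their poses are not given: they have to be found in the camera images.
- instrument: Grey box, fixed. Origin: bench level, centre of cabinet; x from front (facing the robot) to back, y left, z up. Cabinet x +-120, y +-110, 172 mm high, hood on it to 215 mm. A clear visor in front, x -166 to -126, 192-200 mm high, overhangs the tray handle: it bars a gripper pointing straight down, not one leaning 25-45 deg back to the robot. 12 mm plinth, y +-150, out to x -300.
- lock (a joint): Transport lock on the hood, m: 0 at the right (-y of instrument) end of its 80 mm track, 0.080 at the left (+y) end stop = unlocked. Starts in the right part (0 to 0.03). About 3 N of friction; stays where left. Its bolt blocks the tray (after about 2 mm of play) until the last 8 mm before the left end.
- lock_top (a point): Centre of the top of the lock's black block grip: 28 mm along the instrument's x, 20 mm along y, 40 mm high, top about 270 mm above the bench, free from above. It stands on an aluminium track 40 x 130 mm whose top lies 40 mm below this point. Axes as the instrument's.
- tray: Aluminium tray with grey front panel under the hood; slides out along the instrument's -x, at most 160 mm; about 2.5 N friction plus 6 N per m/s; stays where left; starts fully in. Origin: underside of its floor (5 mm thick), 20 mm above the bench, axes as the instrument's. Panel 196 mm wide, 21 to 125 mm above the bench, its face at own x -122 mm.
- tray_handle (a point): Grip point on the tray's handle, an upright round steel bar, 14 mm diameter, 40 to 112 mm above the bench (this point: 82 mm). Bar axis 40 mm in front of the panel, 6 mm in front of the visor's edge; thin stalks at 46 and 106 mm height join it to the panel. Axes as the instrument's. Pinch it from left and right; a 40 N grip holds it.
- tray_lug (a point): Front face of the dark lug at the tray panel's right (-y) end, 36 mm above the bench; it meets the stop. Axes as the instrument's.
- stop: Adjustable stop: dark steel block 30 x 34 x 30 mm with small black thumb knob (top 62 mm above bench), clamped rigidly on the plinth's rail, right of and in front of the tray. Place along the rail varies: tray travel 70 to 115 mm. Origin: 12 mm above bench, under the block, axes as the instrument's; contact face 15 mm to its +x: the lug touches when 15 mm ahead of the origin in x.
- lens: Loose lens in a black ring, on a steel post with a round aluminium foot of 48 mm diameter, 64 mm high, 0.15 kg. Stands on the tray's floor inside the instrument. Origin: centre of the foot's underside, z up along the post.
- viewer: Bystander: black hand-held infrared viewer, a lying tube about 165 mm long, 52 mm thick, loose on the bench to the left. Origin: bench level, below its axis; x along the tube.
- screwdrivers: Bystander: black stand 70 x 110 x 30 mm holding four screwdrivers with red handles, 140 mm high, loose on the bench at the left. Origin: centre of its underside.
- beam_dump: Bystander: black finned block 60 x 60 x 58 mm, loose on the bench at the right. Origin: centre of its underside.

How it is judged:
By the outcome, as a careful person would: the job done as asked, in the order asked, and still so for the second after the job is handed in, with the robot touching nothing.
It also fails if it takes over 61 s, if anything falls off the work surface, if the arm or the gripper's body presses on something with over 40 N, if the wrist force passes 120 N, or if a joint passes its speed limit or range.

## Robot

A 6-joint arm with a two-finger parallel gripper is mounted at the origin on the work surface. World frame = base frame: x ahead of the robot, y to its left, z up, the work surface at z = 0. Lengths are in m, angles in rad, forces in N, time in s.
With the tool pointing down it reaches from about 0.4 to 0.925 m from the base axis. Payload 3.4 kg.
Tool frame: the origin (TCP) lies on the mounting face of the last link; the fingertips stand 173 mm ahead of it and the grasp point (between the pads) lies 155 mm ahead of it; z points along the fingers, y is the line along which they close (so a half turn about z gives the same grasp; the last joint's range is limited). The gripper opens to 85 mm and grips with 20 to 120 N. Pads are 22 mm wide; open, the fingers measure 114 mm over their backs; the gripper's body (76 mm by 85 mm) begins 54 mm behind the grasp point. The pads swing forward as they close: fully open they stand 13 mm farther back than shut.
Start: joints at [-1.218, 0.307, 1.506, -0, 1.328, -0.073], TCP at [0.238, -0.523, 0.405] pointing down, gripper open.
Joint ranges: [-3.12, 3.12], [-1.05, 2.28], [0.14, 2.33], [-1.42, 4.57], [0.1, 2.73], [-2.68, 2.68]. Speed limits (rad/s): [2.57, 2.57, 3.14, 3.14, 3.14, 3.14].

## Interface

Orientations are given as a unit quaternion [w, x, y, z].
In Python, from workcell import manip, optics, order, nets gives the robot as it stands.
- The arm moves only by the tool servo_tool, never from a script. Its argument "rows" is one flat list of numbers, 6 for each row, row after row: the shift along the tool's x, y, z in m, then the turn, a rotation vector about the tool's x, y, z in rad. In form: [dx, dy, dz, wx, wy, wz, dx, dy, dz, wx, wy, wz, ...]. A call has 1 to 8 rows; each row shifts and turns the commanded pose from where the row before left it, along the tool's axes as they then stand; what a row does not reach is not made up. A row lasts 1/8 s, in which the tool goes at most 62.5 mm and 10.7 degrees, less where a joint would pass 70% of its speed; a pose out of reach is approached as far as the arm can. A call is refused whole if a number of a shift passes 0.0625 or a number of a turn 0.188, either way. A call with a gripper value outside its range is refused whole. "grip" is the opening, from -1 (shut) to 1 (fully open), set as the call begins (left out, the last holds). The fingers move at their own pace and stop on an object; "force" is the grip in N (left out, the last holds). Time passes only in rows, so rows that do not move let the fingers close. It gives the time, the measured TCP pose, the force, the opening and the grip force at its end, in the units of the state.
- manip.get_obs(): the state, without advancing time (a new reading comes with each control period).
- optics.read_camera(name): name is "scene" or "side" or "wrist"; returns the picture (420x560x3 uint8, red, green, blue); there is no depth.
- optics.camera_model(name): a dict with "camera_matrix" (3x3 intrinsics, pixels), "extrinsics" (4x4, takes a point from camera to world coordinates); the wrist camera has in their place "mount" (4x4, takes a point from camera to tool coordinates, whose origin is the TCP and whose axes are the flange's). Camera axes: x right, y up, looking along -z (the intrinsics and any distortion apply to the point x, -y, -z); pixel columns grow to the right and rows downward; lengths in m; the calibration is good to about 2 mm. A picture is of the moment at which its call begins: read the wrist's pose just before it. camera_model takes no time and is no camera call.
- order.job_done(): hands the job in; it is judged then, once.
Trained networks look in the newest picture that a camera, given by its name, has taken for a name from the list of things; names that differ only in an ending like _2 or _b are one class to them, and where a whole thing is asked for, a point or a joint stands for the part that bears it (a point fixed in the world has none). Each returns a list of dicts, best first, with "conf" (0 to 1); they miss things now and then, are a little off and sometimes report something else, mostly with a low value. They report only what shows in the picture. A call takes as long as a camera call.
- nets.search_frame(thing, camera): "location" ([x, y, z] in m, in world coordinates, good to about 4 mm: the middle of the surface that is visible of it).
- nets.place_of(thing, camera): "location" ([x, y, z] in m, in world coordinates, good to about 4 mm: a listed point, or the origin of a listed thing).
The state is a dict: "clock": time; "joint_pos": joint angles; "dq": joint speeds; "effort": joint torques, N m; "position": TCP position; "eef_rot": TCP orientation; "wrist_force": force on the tool from outside, world axes, zero at the start; "wrist_torque": the same for the moment, N m; "width": finger opening in m; "grip_force": force on a finger pad.
Only numpy, scipy, OpenCV 4.12 (cv2) and the standard library are available. Lean on these libraries where they do the work, as an engineer would, in place of code of your own. Each camera call takes 0.05 s, during which the arm holds its last target. There are 200 camera calls.

## Working session

There is one attempt and no reset: what is moved stays moved. The work goes in short steps, Python scripts to look and compute and a tool call to move; the robot and the scene stay as the last step left them, time stands still between calls to the robot, and variables do not carry over. Pictures are saved under pics/ and viewed, at most 10 in all, crops included, and the job is handed in when it is done.

Besides the shell and the picture viewer there is one more tool, called after "Call:" as name(argument=value, ...) on one line, values as JSON. servo_tool: Moves the arm, as the interface text tells. Its arguments: {"type":"object","properties":{"rows":{"type":"array","items":{"type":"number"}},"grip":{"type":"number"},"force":{"type":"number"}},"required":["rows"]}

```bash
mkdir -p pics; ls; cat > h.py <<'E'
import numpy as np, cv2
from scipy.spatial.transform import Rotation as R
from workcell import manip, optics, order, nets
def rot(q): return R.from_quat([q[1],q[2],q[3],q[0]])
def proj(cam,P,obs=None):
    m=optics.camera_model(cam);K=np.array(m["camera_matrix"])
    if cam=="wrist":
        T=np.eye(4);T[:3,:3]=rot(obs["eef_rot"]).as_matrix();T[:3,3]=obs["position"];E=T@np.array(m["mount"])
    else:E=np.array(m["extrinsics"])
    p=np.linalg.inv(E)@np.append(P,1);v=K@np.array([p[0],-p[1],-p[2]]);return v[:2]/v[2]
E
python3 - <<'E'
from h import *
o=manip.get_obs();print(o)
for c in ["scene","side"]:
    im=optics.read_camera(c);cv2.imwrite(f"pics/{c}1.png",im[:,:,::-1])
    print({k:np.array(v).round(3).tolist() if not isinstance(v,str) else v for k,v in optics.camera_model(c).items()})
    for t in ["instrument","lock_top","tray_handle","tray_lug","stop","tray","lens"]:
        r=nets.place_of(t,c)
        print(c,t,[(np.round(a["location"],4).tolist(),round(a["conf"],2),{k:v for k,v in a.items() if k not in("location","conf")}, proj(c,a["location"]).round().tolist()) for a in r[:2]])
print(manip.get_obs()["clock"])
E
```

```text
pics
{'clock': 0.0, 'joint_pos': array([-1.21751207e+00,  3.07541580e-01,  1.50768730e+00, -4.33147281e-06,
        1.32843031e+00, -7.35169037e-02]), 'dq': array([-0.00145254,  0.00016297,  0.00057544, -0.00015747,  0.00075415,
       -0.0001889 ]), 'effort': array([-2.77690291e-03, -4.57550776e+01, -2.51920742e+01, -3.26014997e-04,
        1.34469065e-02, -5.79912971e-07]), 'position': array([ 0.23787024, -0.52309379,  0.40379344]), 'eef_rot': array([-1.02288273e-03,  9.77315744e-01,  2.11784958e-01, -1.46147860e-04]), 'wrist_force': array([0.40088207, 0.31824771, 0.40155863]), 'wrist_torque': array([ 0.00904893, -0.01942354, -0.01867502]), 'grip_force': 0.0, 'width': 0.085663706507881}
{'camera_matrix': [[541.53, 0.0, 285.387], [0.0, 541.53, 215.466], [0.0, 0.0, 1.0]], 'extrinsics': [[-0.708, 0.664, -0.239, 0.35], [-0.706, -0.667, 0.237, 0.276], [-0.002, 0.336, 0.942, 1.254], [0.0, 0.0, 0.0, 1.0]]}
scene instrument []
scene lock_top [([0.6412, 0.049, 0.2718], 0.67, {}, [263.0, 208.0])]
scene tray_handle [([0.5803, 0.0865, 0.0805], 0.85, {}, [274.0, 267.0])]
scene tray_lug [([0.6192, -0.0337, 0.0333], 0.68, {}, [299.0, 226.0])]
scene stop [([0.526, -0.0395, 0.0104], 0.54, {}, [328.0, 254.0])]
scene tray []
scene lens []
{'camera_matrix': [[445.493, 0.0, 281.025], [0.0, 445.493, 206.668], [0.0, 0.0, 1.0]], 'extrinsics': [[0.952, 0.21, -0.223, 0.384], [-0.306, 0.632, -0.712, -0.686], [-0.009, 0.746, 0.666, 0.84], [0.0, 0.0, 0.0, 1.0]]}
side instrument [([0.7513, 0.0912, -0.0023], 0.59, {}, [325.0, 229.0])]
side lock_top [([0.6496, 0.0507, 0.2697], 0.52, {}, [296.0, 163.0]), ([0.7506, 0.0903, 0.0004], 0.22, {}, [325.0, 229.0])]
side tray_handle [([0.5796, 0.0852, 0.0864], 0.56, {}, [263.0, 221.0])]
side tray_lug [([0.6143, -0.0363, 0.0349], 0.75, {}, [293.0, 267.0])]
side stop [([0.5231, -0.0355, 0.0155], 0.78, {}, [256.0, 282.0])]
side tray []
side lens []
0.8
```

View pics/scene1.png

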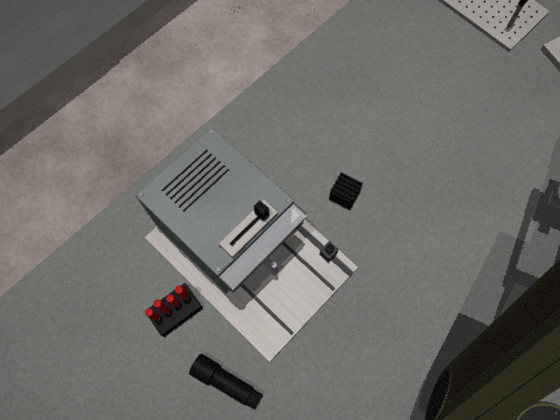

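View pics/side1.png

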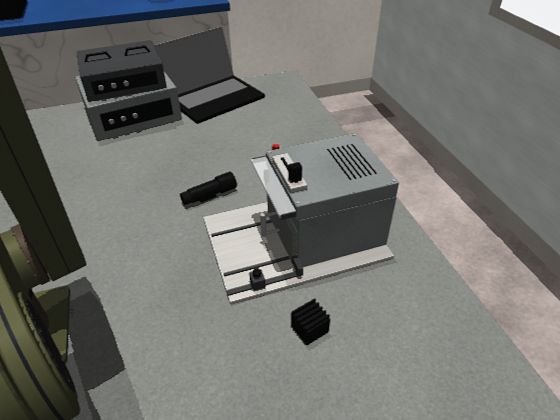

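The scene view shows the lock block at about (262,210), the handle at (274,266), the stop at (328,252) and the plinth's front corners at (271,360) and (357,267). The side view shows the lock at (294,170), the handle at (264,222), the stop at (257,280) and the lug at (298,266). The network results agree with both pictures.

```bash
cat >> h.py <<'E'
def ray(cam,uv,obs=None):
    m=optics.camera_model(cam);K=np.array(m["camera_matrix"])
    if cam=="wrist":
        T=np.eye(4);T[:3,:3]=rot(obs["eef_rot"]).as_matrix();T[:3,3]=obs["position"];E=T@np.array(m["mount"])
    else:E=np.array(m["extrinsics"])
    v=np.linalg.inv(K)@[uv[0],uv[1],1];return E[:3,3],E[:3,:3]@[v[0],-v[1],-v[2]]
def onz(cam,uv,z,obs=None):
    o,d=ray(cam,uv,obs);return o+d*(z-o[2])/d[2]
def tri(r):
    A=0;b=0
    for o,d in r:
        d=d/np.linalg.norm(d);P=np.eye(3)-np.outer(d,d);A=A+P;b=b+P@o
    return np.linalg.solve(A,b)
E
python3 - <<'E'
from h import *
for c,l in [("scene",[(271,360),(357,267),(146,237)]),("side",[(205,216),(229,300),(394,254)])]:
    for p in l: print(c,p,onz(c,p,.012).round(4))
print("stop knob",tri([ray("scene",(328,250)),ray("side",(257,272))]).round(4))
print("handle top z.112", onz("scene",(274,264),.112).round(4), onz("side",(264,215),.112).round(4))
ims=[]
for c,(x,y) in [("scene",(200,180)),("side",(180,120))]:
    im=cv2.imread(f"pics/{c}1.png")[y:y+145,x:x+190];ims.append(cv2.resize(im,(790,600) if 0 else (760,580),interpolation=cv2.INTER_CUBIC)[:, :])
cv2.imwrite("pics/c1.png",cv2.resize(np.hstack([cv2.resize(i,(400,306)) for i in ims]),(800,306)))
cv2.imwrite("pics/cs.png",ims[0]);cv2.imwrite("pics/cd.png",ims[1])
E
```

```text
scene (271, 360) [0.4474 0.2286 0.012 ]
scene (357, 267) [ 0.4552 -0.0633  0.012 ]
scene (146, 237) [0.8641 0.2395 0.012 ]
side (205, 216) [0.4522 0.2296 0.012 ]
side (229, 300) [ 0.4523 -0.0647  0.012 ]
side (394, 254) [ 0.874  -0.0566  0.012 ]
stop knob [ 0.5273 -0.0358  0.0487]
handle top z.112 [0.5788 0.0862 0.112 ] [0.5797 0.0778 0.112 ]
```

View pics/cs.png

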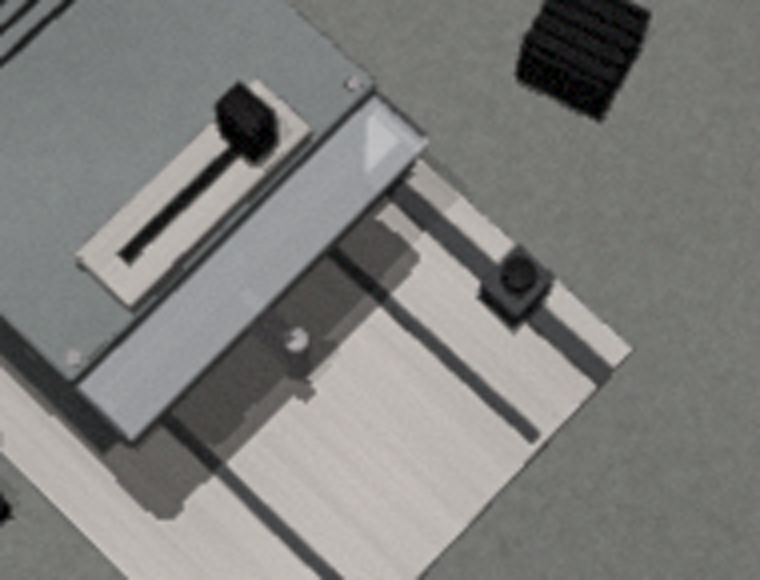

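View pics/cd.png

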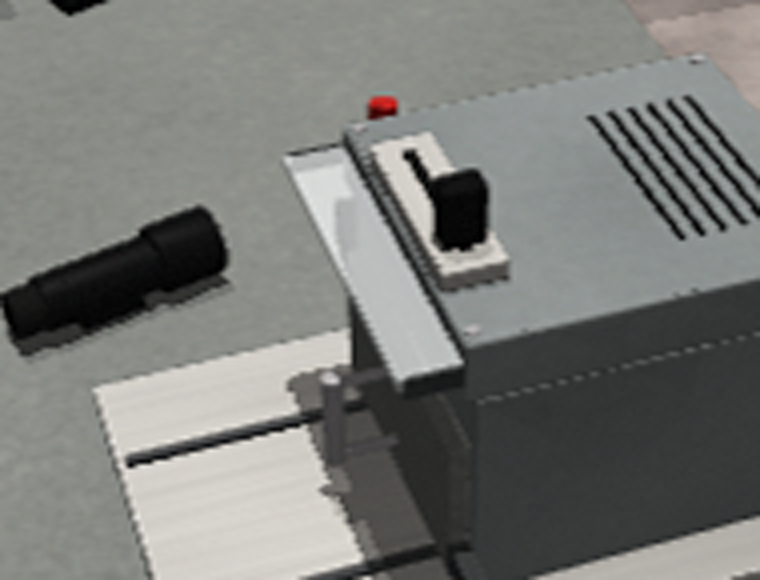

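Call:
servo_tool(rows=[0, 0, -0.035, 0, 0, 0.135, 0, 0, -0.035, 0, 0, 0.135, 0, 0, -0.035, 0, 0, 0.136, 0.034, -0.047, 0, 0, 0, 0, 0.034, -0.047, 0, 0, 0, 0, 0.034, -0.047, 0, 0, 0, 0, 0.034, -0.047, 0, 0, 0, 0, 0.034, -0.047, 0, 0, 0, 0], grip=1, force=40)

```text
clock: 1.8
position: [0.4038, -0.2833, 0.5099]
eef_rot: [0.0, 1.0, 0.01, 0.0]
wrist_force: [0.5, 0.1, 0.2]
width: 0.0854
grip_force: 0.0
```

Call:
servo_tool(rows=[0.034, -0.047, 0, 0, 0, 0, 0.034, -0.047, 0, 0, 0, 0, 0.034, -0.047, 0, 0, 0, 0, 0.034, -0.047, 0, 0, 0, 0, 0.034, -0.047, 0, 0, 0, 0, 0.03, -0.043, 0, 0, 0, 0, 0, 0, 0, 0, 0, 0, 0, 0, 0, 0, 0, 0])

```text
clock: 2.8
position: [0.5971, -0.0028, 0.5094]
eef_rot: [0.0, 1.0, 0.011, -0.001]
wrist_force: [0.2, -0.4, 0.6]
width: 0.0851
grip_force: 0.0
```

```bash
python3 - <<'E'
from h import *
o=manip.get_obs();print(o["position"],o["joint_pos"].round(3),rot(o["eef_rot"]).as_matrix().round(4).tolist())
im=optics.read_camera("wrist");cv2.imwrite("pics/w1.png",im[:,:,::-1])
print("tri lock",tri([ray("scene",(262.3,208)),ray("side",(295,164.2))]).round(4),"handle top",tri([ray("scene",(274,264.5)),ray("side",(262.8,215))]).round(4))
for t in ["lock_top","tray_handle","tray_lug","stop","instrument"]:
    print(t,[(np.round(a["location"],4).tolist(),round(a["conf"],2),proj("wrist",a["location"],o).round().tolist()) for a in nets.place_of(t,"wrist")[:2]])
print(np.array(optics.camera_model("wrist")["mount"]).round(3).tolist(), manip.get_obs()["clock"])
E
```

```text
[ 0.5970747  -0.00281817  0.50938216] [-7.500e-02  2.800e-01  1.284e+00 -1.000e-03  1.579e+00  1.474e+00] [[0.9998, 0.0215, -0.0011], [0.0215, -0.9998, -0.0006], [-0.0011, 0.0006, -1.0]]
tri lock [0.6451 0.049  0.2671] handle top [0.5791 0.0858 0.1052]
lock_top [([0.6433, 0.0443, 0.266], 0.64, [217.0, 163.0])]
tray_handle []
tray_lug [([0.6231, -0.038, 0.0365], 0.62, [305.0, 153.0])]
stop [([0.5221, -0.0424, 0.0076], 0.76, [304.0, 212.0])]
instrument []
[[-0.001, 0.95, 0.312, 0.08], [1.0, 0.001, -0.0, 0.001], [-0.0, 0.312, -0.95, 0.03], [0.0, 0.0, 0.0, 1.0]] 3.1
```

View pics/w1.png

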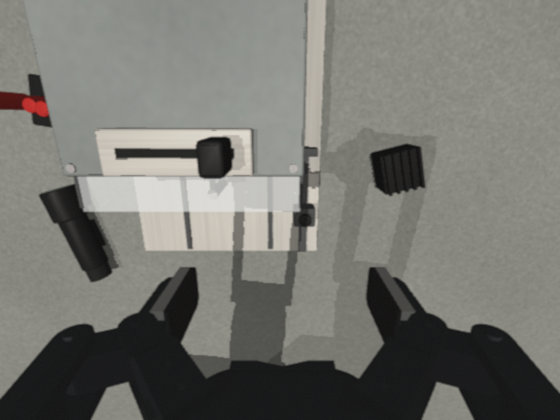

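The wrist view shows the lock block at about (213,158), in line with the tool axes. Three views put its top at about (0.644, 0.048, 0.268), and the expected height is 0.270.

Call:
servo_tool(rows=[0.024, -0.025, 0, 0, 0, 0, 0.024, -0.025, 0, 0, 0, 0, 0, 0, 0, 0, 0, 0, 0, 0, 0.03, 0, 0, 0, 0, 0, 0.03, 0, 0, 0, 0, 0, 0.025, 0, 0, 0, 0, 0, 0.013, 0, 0, 0, 0, 0, 0, 0, 0, 0])

```text
clock: 4.1
position: [0.6437, 0.0475, 0.4111]
eef_rot: [0.0, 1.0, 0.01, -0.001]
wrist_force: [0.2, 0.2, -0.1]
width: 0.085
grip_force: 0.0
```

Call:
servo_tool(rows=[0, 0, 0, 0, 0, 0, 0, 0, 0, 0, 0, 0, 0, 0, 0, 0, 0, 0, 0, 0, 0, 0, 0, 0, 0, 0, 0, 0, 0, 0, 0, 0, 0, 0, 0, 0], grip=-1, force=40)

```text
clock: 4.85
position: [0.6443, 0.0484, 0.4124]
eef_rot: [-0.0, 1.0, 0.01, 0.001]
wrist_force: [-1.8, 0.4, 4.7]
width: 0.0193
grip_force: 42.6
```

Call:
servo_tool(rows=[0, -0.015, 0, 0, 0, 0, 0, -0.015, 0, 0, 0, 0, 0, -0.015, 0, 0, 0, 0, 0, -0.01, 0, 0, 0, 0, 0, -0.005, 0, 0, 0, 0, 0, 0, 0, 0, 0, 0])

```text
clock: 5.6
position: [0.643, 0.1082, 0.4124]
eef_rot: [0.001, 1.0, 0.011, 0.001]
wrist_force: [-0.4, -0.7, 4.7]
width: 0.0194
grip_force: 42.8
```

Call:
servo_tool(rows=[0, -0.004, 0, 0, 0, 0, 0, -0.004, 0, 0, 0, 0, 0, -0.003, 0, 0, 0, 0, 0, 0, 0, 0, 0, 0])

```text
clock: 6.1
position: [0.6428, 0.1187, 0.4124]
eef_rot: [0.001, 1.0, 0.01, 0.001]
wrist_force: [-1.3, -2.2, 4.7]
width: 0.0193
grip_force: 42.8
```

Call:
servo_tool(rows=[0, -0.002, 0, 0, 0, 0, 0, -0.002, 0, 0, 0, 0, 0, 0, 0, 0, 0, 0])

```text
clock: 6.48
position: [0.6427, 0.1225, 0.4124]
eef_rot: [0.001, 1.0, 0.01, 0.0]
wrist_force: [-0.9, -2.6, 5.2]
width: 0.0195
grip_force: 42.8
```

Call:
servo_tool(rows=[0, -0.002, 0, 0, 0, 0, 0, -0.001, 0, 0, 0, 0, 0, 0, 0, 0, 0, 0])

```text
clock: 6.85
position: [0.6427, 0.1254, 0.4124]
eef_rot: [0.001, 1.0, 0.01, 0.001]
wrist_force: [-0.4, -3.2, 4.9]
width: 0.0194
grip_force: 42.8
```

Call:
servo_tool(rows=[0, -0.001, 0, 0, 0, 0, 0, -0.001, 0, 0, 0, 0, 0, 0, 0, 0, 0, 0])

```text
clock: 7.22
position: [0.6427, 0.1274, 0.4124]
eef_rot: [0.001, 1.0, 0.01, 0.001]
wrist_force: [-1.0, -2.2, 5.7]
width: 0.019
grip_force: 42.8
```

Call:
servo_tool(rows=[0, -0.001, 0, 0, 0, 0, 0, -0.001, 0, 0, 0, 0, 0, 0, 0, 0, 0, 0])

```text
clock: 7.6
position: [0.6426, 0.129, 0.4124]
eef_rot: [0.002, 1.0, 0.01, 0.0]
wrist_force: [-1.6, -5.2, 6.0]
width: 0.0191
grip_force: 42.8
```

Call:
servo_tool(rows=[0, -0.001, 0, 0, 0, 0, 0, -0.001, 0, 0, 0, 0, 0, 0, 0, 0, 0, 0])

```text
clock: 7.98
position: [0.6426, 0.1297, 0.4124]
eef_rot: [0.003, 1.0, 0.01, 0.0]
wrist_force: [0.1, -8.1, 5.7]
width: 0.0193
grip_force: 42.8
```

Call:
servo_tool(rows=[0, -0.0015, 0, 0, 0, 0, 0, 0, 0, 0, 0, 0])

```text
clock: 8.22
position: [0.6426, 0.1302, 0.4124]
eef_rot: [0.004, 1.0, 0.01, 0.0]
wrist_force: [-0.5, -11.2, 5.7]
width: 0.019
grip_force: 42.8
```

Call:
servo_tool(rows=[0, 0.002, 0, 0, 0, 0, 0, 0, 0, 0, 0, 0, 0, 0, 0, 0, 0, 0, 0, 0, 0, 0, 0, 0, 0, 0, -0.02, 0, 0, 0, 0, 0, -0.03, 0, 0, 0, 0, 0, -0.03, 0, 0, 0], grip=1)

```text
clock: 9.1
position: [0.6424, 0.1319, 0.4922]
eef_rot: [-0.0, 1.0, 0.011, -0.0]
wrist_force: [0.9, 0.7, -0.4]
width: 0.0853
grip_force: 0.0
```

Call:
servo_tool(rows=[-0.05, 0.011, 0, 0, 0, 0, -0.05, 0.011, 0, 0, 0, 0, -0.05, 0.011, 0, 0, 0, 0, -0.05, 0.011, 0, 0, 0, 0, -0.01, 0, 0, 0, 0, 0, 0, 0, 0, 0, 0, 0])

```text
clock: 9.85
position: [0.4332, 0.0834, 0.4923]
eef_rot: [-0.0, 1.0, 0.011, 0.001]
wrist_force: [1.1, 0.5, -0.5]
width: 0.0856
grip_force: 0.0
```

```bash
python3 - <<'E'
from h import *
o=manip.get_obs();print(o["position"],o["joint_pos"].round(3),rot(o["eef_rot"]).as_matrix().round(4).tolist())
im=optics.read_camera("wrist");cv2.imwrite("pics/w2.png",im[:,:,::-1])
im=optics.read_camera("scene");cv2.imwrite("pics/scene2.png",im[:,:,::-1])
for c in ["wrist","side"]:
  if c=="side": cv2.imwrite("pics/side2.png",optics.read_camera(c)[:,:,::-1])
  for t in ["lock_top","tray_handle","tray_lug","stop"]:
    print(c,t,[(np.round(a["location"],4).tolist(),round(a["conf"],2),proj(c,a["location"],o).round().tolist()) for a in nets.place_of(t,c)[:1]])
E
```

```text
[0.43322258 0.08342743 0.49234782] [0.094 0.053 1.612 0.    1.475 1.644] [[0.9998, 0.021, 0.0021], [0.021, -0.9998, 0.0004], [0.0021, -0.0003, -1.0]]
wrist lock_top []
wrist tray_handle [([0.5776, 0.0891, 0.0802], 0.66, [279.0, 58.0])]
wrist tray_lug [([0.6225, -0.0416, 0.0383], 0.85, [384.0, 27.0])]
wrist stop [([0.5256, -0.0436, 0.0104], 0.56, [370.0, 109.0])]
side lock_top [([0.6504, 0.1276, 0.2714], 0.64, [285.0, 143.0])]
side tray_handle [([0.5791, 0.0823, 0.0828], 0.56, [264.0, 223.0])]
side tray_lug [([0.6179, -0.0374, 0.0355], 0.77, [294.0, 267.0])]
side stop [([0.5266, -0.0376, 0.0121], 0.7, [257.0, 283.0])]
```

View pics/w2.png

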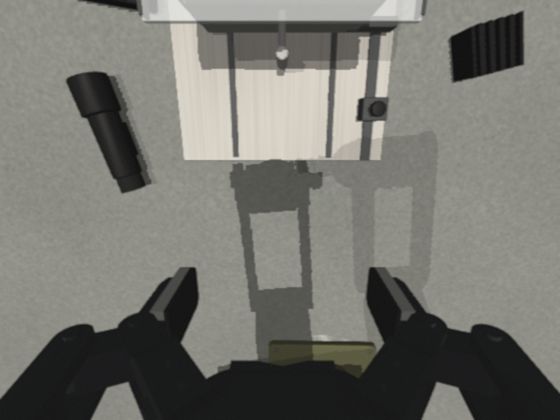

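The wrist view shows the handle's top at (282,55), centred between the fingers (column about 281), and the stop at (373,108).

Call:
servo_tool(rows=[0, 0, 0, 0, 0.14, 0, 0, 0, 0, 0, 0.14, 0, 0, 0, 0, 0, 0.14, 0, 0, 0, 0, 0, 0.14, 0, -0.031, 0, 0.05, 0, 0, 0, -0.031, 0, 0.05, 0, 0, 0, -0.031, 0, 0.05, 0, 0, 0, 0, 0, 0, 0, 0, 0])

```text
clock: 11.4
position: [0.4318, 0.0829, 0.3108]
eef_rot: [-0.002, 0.963, 0.01, 0.27]
wrist_force: [-0.6, -0.3, -0.6]
width: 0.0855
grip_force: 0.0
```

```bash
python3 - <<'E'
from h import *
o=manip.get_obs();M=rot(o["eef_rot"]).as_matrix();print(o["position"],o["joint_pos"].round(3),M.round(4).tolist())
print("handle in grasp frame",(M.T@(np.array([.5795,.086,.082])-o["position"])-[0,0,.155]).round(4))
im=optics.read_camera("wrist");cv2.imwrite("pics/w3.png",im[:,:,::-1])
for t in ["tray_handle"]:
    print(t,[(np.round(a["location"],4).tolist(),round(a["conf"],2),proj("wrist",a["location"],o).round().tolist()) for a in nets.place_of(t,"wrist")[:1]])
for z in (.04,.082,.112): print(proj("wrist",[.5795,.086,z],o).round())
E
```

```text
[0.43175997 0.08288951 0.31076687] [ 0.117  0.138  2.136 -0.16   0.326  1.804] [[0.8539, 0.0208, 0.5201], [0.0186, -0.9998, 0.0094], [0.5201, 0.0016, -0.8541]]
handle in grasp frame [ 0.0072 -0.0004  0.1172]
tray_handle [([0.5781, 0.0876, 0.0803], 0.88, [279.0, 206.0])]
[281. 215.]
[281. 204.]
[281. 195.]
```

View pics/w3.png

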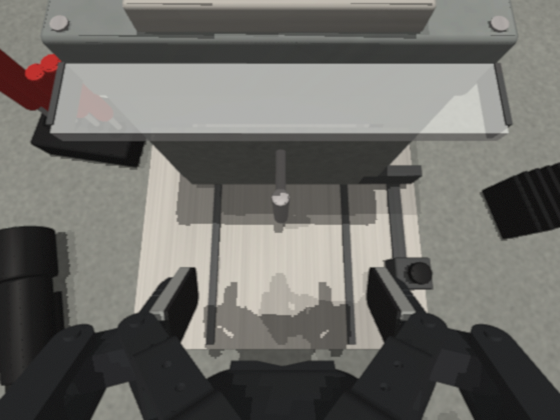

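```bash
cat > fk.py <<'E'
from h import *
from scipy.optimize import least_squares
J=np.array([[-1.2175,.3075,1.5077,0,1.3284,-.0735],[-.075,.280,1.284,-.001,1.579,1.474],[.094,.053,1.612,0,1.475,1.644],[.117,.138,2.136,-.16,.326,1.804]])
Pm=np.array([[.23787,-.52309,.40379],[.5971,-.0028,.5094],[.43322,.08343,.49235],[.43176,.08289,.31077]])
def fk(j,p):
    h,a,b,d,lat,e=p
    r=R.from_euler('z',j[0]);x=np.array([0,0,h])+r.apply([0,lat,0])
    r=r*R.from_euler('y',j[1]);x=x+r.apply([0,0,a])
    r=r*R.from_euler('y',j[2]);x=x+r.apply([e,0,b])
    r=r*R.from_euler('z',j[3])*R.from_euler('y',j[4]);x=x+r.apply([0,0,d])
    return x,r*R.from_euler('z',j[5])
f=least_squares(lambda p:np.concatenate([fk(j,p)[0]-q for j,q in zip(J,Pm)]),[.3,.4,.4,.1,0,0]);p=f.x
E
python3 - <<'E'
from fk import *
print(p.round(4),abs(f.fun).max())
_,r=fk(J[3],p);print(r.as_matrix().round(3).tolist())
# tool frame offset
o=manip.get_obs();off=r.inv()*rot(o["eef_rot"])
for th in (.45,.5,.545):
  for hx in (.5795,.54,.50,.49):
    Rt=R.from_euler('z',.0215)*R.from_matrix(np.array([[np.cos(th),0,np.sin(th)],[0,-1,0],[np.sin(th),0,-np.cos(th)]]))
    P=np.array([hx,.086-.0215*(.5795-hx),.082])-Rt.apply([0,0,.155])
    def g(j):
        x,r=fk(j,p);return np.concatenate([(x-P)*10,((r*off).inv()*Rt).as_rotvec()])
    s=least_squares(g,J[3]);print(th,hx,s.x.round(2),round(abs(s.fun).max(),4))
E
```

```text
[0.1917 0.6459 0.4167 0.1971 0.0422 0.1087] 0.00021883631084430866
[[-0.021, 0.854, 0.521], [1.0, 0.018, 0.01], [-0.001, 0.521, -0.854]]
0.45 0.5795 [ 0.09  0.39  2.04 -0.12  0.27  1.75] 0.0
0.45 0.54 [ 0.1   0.36  2.13 -0.16  0.22  1.8 ] 0.0
0.45 0.5 [ 0.11  0.32  2.21 -0.22  0.18  1.87] 0.0
0.45 0.49 [ 0.11  0.32  2.23 -0.24  0.17  1.89] 0.0
0.5 0.5795 [ 0.1   0.4   2.08 -0.2   0.18  1.84] 0.0
0.5 0.54 [ 0.1   0.36  2.17 -0.3   0.13  1.95] 0.0
0.5 0.5 [ 0.11  0.33  2.25 -0.52  0.09  2.17] 0.0
0.5 0.49 [ 0.12  0.32  2.27 -0.61  0.08  2.26] 0.0
0.545 0.5795 [ 0.1   0.4   2.12 -0.42  0.1   2.06] 0.0
0.545 0.54 [ 0.11  0.37  2.2  -0.85  0.06  2.5 ] 0.0
0.545 0.5 [ 0.12  0.34  2.28 -1.83  0.05  3.49] 0.0
0.545 0.49 [ 0.12  0.33  2.3  -2.05  0.06  3.71] 0.0
```

Call:
servo_tool(rows=[0, 0, 0, 0, -0.087, 0, 0.033, 0, 0, 0, 0, 0, 0, 0, 0.03, 0, 0, 0, 0, 0, 0.03, 0, 0, 0, 0, 0, 0.02, 0, 0, 0, 0, 0, 0, 0, 0, 0])

```text
clock: 12.25
position: [0.5022, 0.0848, 0.2613]
eef_rot: [-0.003, 0.972, 0.01, 0.237]
wrist_force: [0.6, -0.0, 0.2]
width: 0.0852
grip_force: 0.0
```

```bash
python3 - <<'E'
from h import *
o=manip.get_obs();M=rot(o["eef_rot"]).as_matrix();print(o["position"],o["joint_pos"].round(3),M.round(4).tolist())
print("handle in grasp frame",(M.T@(np.array([.5795,.086,.087])-o["position"])-[0,0,.155]).round(4))
im=optics.read_camera("side");cv2.imwrite("pics/s3.png",cv2.resize(im[120:320,160:420,::-1],(780,600),interpolation=cv2.INTER_CUBIC))
E
```

```text
[0.50220796 0.08480139 0.2612623 ] [ 0.098  0.311  2.04  -0.113  0.316  1.747] [[0.8879, 0.0208, 0.4596], [0.0183, -0.9998, 0.0098], [0.4597, -0.0003, -0.8881]]
handle in grasp frame [-0.0115  0.0005  0.0353]
```

View pics/s3.png

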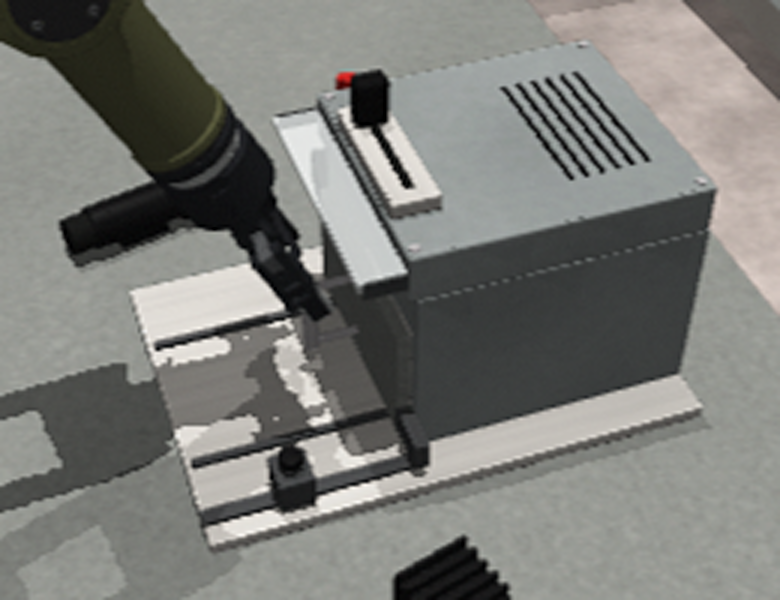

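The side view shows the lock at the left end of its slot, the open fingers at the handle's top (310,310), and clear space below the visor.

Call:
servo_tool(rows=[-0.0075, 0, 0, 0, -0.025, 0, 0, 0, 0.018, 0, 0, 0, 0, 0, 0.017, 0, 0, 0, 0, 0, 0, 0, 0, 0])

```text
clock: 12.8
position: [0.5086, 0.0848, 0.2235]
eef_rot: [-0.002, 0.975, 0.01, 0.221]
wrist_force: [-0.2, -0.2, -0.4]
width: 0.0851
grip_force: 0.0
```

```bash
python3 - <<'E'
from h import *
o=manip.get_obs();M=rot(o["eef_rot"]).as_matrix();print(o["position"],o["joint_pos"].round(3),M.round(4).tolist())
print("handle in grasp frame",(M.T@(np.array([.5795,.086,.087])-o["position"])-[0,0,.155]).round(4),o["wrist_force"])
E
```

```text
[0.50859375 0.08479912 0.22348478] [ 0.096  0.387  2.054 -0.128  0.257  1.762] [[0.9018, 0.0208, 0.4317], [0.0189, -0.9998, 0.0088], [0.4318, 0.0002, -0.902]]
handle in grasp frame [ 0.005   0.0003 -0.0013] [-0.16225031 -0.18649053 -0.42349525]
```

Call:
servo_tool(rows=[0.004, 0, 0, 0, 0, 0, 0, 0, 0, 0, 0, 0])

```text
clock: 13.05
position: [0.5128, 0.085, 0.2265]
eef_rot: [-0.002, 0.975, 0.01, 0.223]
wrist_force: [0.6, 0.8, -0.2]
width: 0.0854
grip_force: 0.0
```

Call:
servo_tool(rows=[0, 0, 0, 0, 0, 0, 0, 0, 0, 0, 0, 0, 0, 0, 0, 0, 0, 0, 0, 0, 0, 0, 0, 0, 0, 0, 0, 0, 0, 0, 0, 0, 0, 0, 0, 0, 0, 0, 0, 0, 0, 0], grip=-1, force=40)

```text
clock: 13.92
position: [0.512, 0.0855, 0.2259]
eef_rot: [-0.003, 0.975, 0.01, 0.222]
wrist_force: [-1.8, 6.0, 2.5]
width: 0.0131
grip_force: 39.0
```

Call:
servo_tool(rows=[-0.0009, 0, -0.0004, 0, 0, 0, -0.0018, 0, -0.0009, 0, 0, 0, -0.0027, 0, -0.0013, 0, 0, 0, -0.0036, 0, -0.0017, 0, 0, 0, -0.0036, 0, -0.0017, 0, 0, 0, -0.0027, 0, -0.0013, 0, 0, 0, -0.0018, 0, -0.0009, 0, 0, 0, -0.0009, 0, -0.0004, 0, 0, 0])

```text
clock: 14.92
position: [0.4929, 0.0851, 0.2258]
eef_rot: [-0.003, 0.975, 0.01, 0.223]
wrist_force: [3.1, 5.1, -2.5]
width: 0.0129
grip_force: 38.9
```

```bash
python3 - <<'E'
from h import *
o=manip.get_obs();M=rot(o["eef_rot"]).as_matrix();print(o["position"],o["joint_pos"].round(3),M.round(4).tolist(),o["wrist_force"],o["width"])
for c in ["scene","side"]:
  optics.read_camera(c)
  for t in ["tray_lug","stop","tray_handle"]:
    print(c,t,[(np.round(a["location"],4).tolist(),round(a["conf"],2)) for a in nets.place_of(t,c)[:1]])
E
```

```text
[0.49291981 0.08507682 0.22583009] [ 0.1    0.369  2.085 -0.14   0.242  1.778] [[0.9004, 0.0214, 0.4345], [0.019, -0.9998, 0.0099], [0.4346, -0.0006, -0.9006]] [ 3.06493633  5.09565711 -2.4736366 ] 0.012886734609456782
scene tray_lug [([0.6013, -0.0327, 0.0336], 0.98)]
scene stop [([0.5271, -0.0389, 0.0064], 0.81)]
scene tray_handle [([0.5573, 0.0849, 0.0825], 0.84)]
side tray_lug [([0.5967, -0.0355, 0.0372], 0.87)]
side stop [([0.5239, -0.0384, 0.0129], 0.85)]
side tray_handle [([0.5602, 0.0846, 0.0845], 0.6)]
```

Call:
servo_tool(rows=[-0.0018, 0, -0.0009, 0, 0, 0, -0.0036, 0, -0.0017, 0, 0, 0, -0.0045, 0, -0.0022, 0, 0, 0, -0.0045, 0, -0.0022, 0, 0, 0, -0.0045, 0, -0.0022, 0, 0, 0, -0.0045, 0, -0.0022, 0, 0, 0, -0.0036, 0, -0.0017, 0, 0, 0, -0.0018, 0, -0.0009, 0, 0, 0])

```text
clock: 16.32
position: [0.4607, 0.0844, 0.2259]
eef_rot: [-0.003, 0.975, 0.01, 0.223]
wrist_force: [2.9, 6.4, -4.3]
width: 0.013
grip_force: 39.0
```

Call:
servo_tool(rows=[-0.0009, 0, -0.0004, 0, 0, 0, -0.0018, 0, -0.0009, 0, 0, 0, -0.0018, 0, -0.0009, 0, 0, 0, -0.0018, 0, -0.0009, 0, 0, 0, -0.0018, 0, -0.0009, 0, 0, 0, -0.0018, 0, -0.0009, 0, 0, 0, -0.0009, 0, -0.0004, 0, 0, 0, 0, 0, 0, 0, 0, 0])

```text
clock: 17.32
position: [0.4486, 0.0841, 0.2259]
eef_rot: [-0.003, 0.975, 0.01, 0.223]
wrist_force: [1.1, 6.3, -3.5]
width: 0.013
grip_force: 39.0
```

```bash
python3 - <<'E'
from h import *
o=manip.get_obs();M=rot(o["eef_rot"]).as_matrix();print(o["position"],o["joint_pos"].round(3),M.round(4).tolist(),o["wrist_force"],o["width"])
for c in ["scene","side"]:
  im=optics.read_camera(c); cv2.imwrite(f"pics/{c}4.png",im[:,:,::-1])
  for t in ["tray_lug","stop","tray_handle","lens"]:
    print(c,t,[(np.round(a["location"],4).tolist(),round(a["conf"],2)) for a in nets.place_of(t,c)[:1]])
E
```

```text
[0.44861253 0.08411036 0.22589842] [ 0.109  0.33   2.174 -0.196  0.194  1.842] [[0.9008, 0.0215, 0.4338], [0.0191, -0.9998, 0.0098], [0.4339, -0.0005, -0.901]] [ 1.12509883  6.3066774  -3.46946585] 0.01303539805784704
scene tray_lug [([0.5581, -0.0339, 0.0348], 0.81)]
scene stop [([0.4706, 0.3294, 0.002], 0.73)]
scene tray_handle [([0.5125, 0.0852, 0.0801], 0.85)]
scene lens [([0.5265, -0.0391, 0.007], 0.56)]
side tray_lug [([0.5539, -0.0359, 0.0336], 0.81)]
side stop []
side tray_handle [([0.516, 0.0809, 0.0831], 0.88)]
side lens [([0.6517, 0.0605, 0.0257], 0.66)]
```

Call:
servo_tool(rows=[-0.0009, 0, -0.0004, 0, 0, 0, -0.0011, 0, -0.0005, 0, 0, 0, -0.0011, 0, -0.0005, 0, 0, 0, -0.0011, 0, -0.0005, 0, 0, 0, -0.0011, 0, -0.0005, 0, 0, 0, -0.0009, 0, -0.0004, 0, 0, 0, -0.0009, 0, -0.0004, 0, 0, 0])

```text
clock: 18.7
position: [0.4412, 0.0839, 0.2258]
eef_rot: [-0.003, 0.975, 0.01, 0.223]
wrist_force: [2.8, 5.3, -3.9]
width: 0.0129
grip_force: 39.0
```

Call:
servo_tool(rows=[-0.0009, 0, -0.0004, 0, 0, 0, -0.0009, 0, -0.0004, 0, 0, 0, -0.0009, 0, -0.0004, 0, 0, 0])

```text
clock: 19.08
position: [0.4383, 0.0839, 0.2258]
eef_rot: [-0.003, 0.975, 0.01, 0.223]
wrist_force: [1.8, 5.4, -3.5]
width: 0.013
grip_force: 39.0
```

Call:
servo_tool(rows=[-0.0009, 0, -0.0004, 0, 0, 0, -0.0009, 0, -0.0004, 0, 0, 0])

```text
clock: 19.32
position: [0.4364, 0.0838, 0.2258]
eef_rot: [-0.003, 0.975, 0.01, 0.223]
wrist_force: [3.3, 6.3, -2.7]
width: 0.0131
grip_force: 39.0
```

Travel so far is 75.6 mm, so I'm continuing in 1 mm steps.

Call:
servo_tool(rows=[-0.0009, 0, -0.0004, 0, 0, 0, -0.0009, 0, -0.0004, 0, 0, 0])

```text
clock: 19.58
position: [0.4345, 0.0838, 0.2258]
eef_rot: [-0.003, 0.975, 0.01, 0.223]
wrist_force: [2.1, 5.4, -3.7]
width: 0.013
grip_force: 39.0
```

Call:
servo_tool(rows=[-0.0009, 0, -0.0004, 0, 0, 0, 0, 0, 0, 0, 0, 0])

```text
clock: 19.82
position: [0.4334, 0.0838, 0.2258]
eef_rot: [-0.003, 0.975, 0.01, 0.223]
wrist_force: [2.0, 5.4, -1.2]
width: 0.0131
grip_force: 39.1
```

Call:
servo_tool(rows=[-0.0009, 0, -0.0004, 0, 0, 0, 0, 0, 0, 0, 0, 0])

```text
clock: 20.08
position: [0.4324, 0.0837, 0.2258]
eef_rot: [-0.003, 0.975, 0.01, 0.223]
wrist_force: [2.2, 6.3, -2.6]
width: 0.0132
grip_force: 39.0
```

Call:
servo_tool(rows=[-0.0009, 0, -0.0004, 0, 0, 0, 0, 0, 0, 0, 0, 0])

```text
clock: 20.32
position: [0.4315, 0.0837, 0.2258]
eef_rot: [-0.003, 0.975, 0.01, 0.223]
wrist_force: [2.2, 5.5, -2.0]
width: 0.0126
grip_force: 39.0
```

Call:
servo_tool(rows=[-0.0009, 0, -0.0004, 0, 0, 0, 0, 0, 0, 0, 0, 0])

```text
clock: 20.58
position: [0.4314, 0.0837, 0.2258]
eef_rot: [-0.003, 0.975, 0.01, 0.224]
wrist_force: [5.9, 4.3, -6.6]
width: 0.0129
grip_force: 39.2
```

```bash
python3 - <<'E'
from h import *
o=manip.get_obs();print(o["clock"],o["position"],o["joint_pos"].round(3),o["wrist_force"])
im=optics.read_camera("side");cv2.imwrite("pics/s5.png",cv2.resize(im[150:310,180:380,::-1],(750,600),interpolation=cv2.INTER_CUBIC))
for t in ["tray_lug","stop"]:
    print(t,[(np.round(a["location"],4).tolist(),round(a["conf"],2)) for a in nets.place_of(t,"side")[:1]])
E
```

```text
20.575 [0.43135243 0.08372357 0.2257556 ] [ 0.113  0.315  2.21  -0.233  0.171  1.883] [ 5.87630822  4.33824856 -6.6174476 ]
tray_lug [([0.5343, -0.0376, 0.0329], 0.71)]
stop [([0.5251, -0.0393, 0.0148], 0.73)]
```

View pics/s5.png

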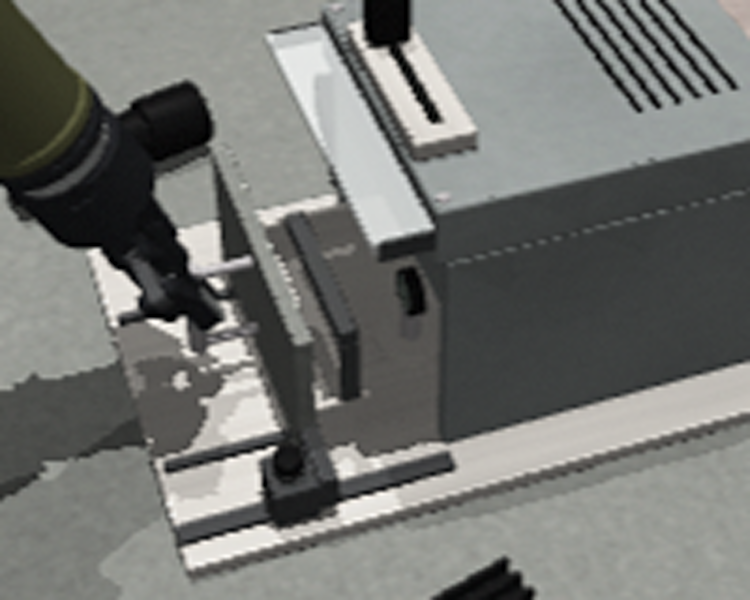

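The side view shows the lug at the stop block (300,470), the lens upright at (410,290) and the lock at its left end. One small step more will confirm the contact.

Call:
servo_tool(rows=[-0.0009, 0, -0.0004, 0, 0, 0, 0, 0, 0, 0, 0, 0])

```text
clock: 20.98
position: [0.4312, 0.0837, 0.2257]
eef_rot: [-0.003, 0.974, 0.01, 0.224]
wrist_force: [9.3, 3.6, -10.6]
width: 0.013
grip_force: 39.2
```

Call:
servo_tool(rows=[0, 0, 0, 0, 0, 0, 0, 0, 0, 0, 0, 0, 0, 0, 0, 0, 0, 0, 0, 0, 0, 0, 0, 0, 0, 0, 0, 0, 0, 0], grip=1)

```text
clock: 21.6
position: [0.4285, 0.0831, 0.2255]
eef_rot: [-0.002, 0.975, 0.01, 0.222]
wrist_force: [-0.4, 0.3, 0.7]
width: 0.085
grip_force: 0.0
```

Call:
servo_tool(rows=[0.004, 0, -0.01, 0, 0, 0, 0.0086, 0, -0.018, 0, 0, 0, 0.013, 0, -0.027, 0, 0, 0, 0.013, 0, -0.027, 0, 0, 0, 0.013, 0, -0.027, 0, 0, 0, 0, 0, 0, 0, 0, 0])

```text
clock: 22.35
position: [0.4288, 0.0833, 0.3486]
eef_rot: [-0.003, 0.974, 0.01, 0.225]
wrist_force: [0.5, 0.0, -1.0]
width: 0.0856
grip_force: 0.0
```

```bash
python3 - <<'E'
from h import *
o=manip.get_obs();print(o["clock"],o["position"],o["joint_pos"].round(3),o["wrist_force"],o["width"])
for c in ["scene","side"]:
  im=optics.read_camera(c)
  if c=="side": cv2.imwrite("pics/s6.png",cv2.resize(im[120:310,150:400,::-1],(780,593),interpolation=cv2.INTER_CUBIC))
  for t in ["tray_lug","stop","tray_handle","lock_top","lens"]:
    print(c,t,[(np.round(a["location"],4).tolist(),round(a["conf"],2)) for a in nets.place_of(t,c)[:1]])
E
```

```text
22.35 [0.42884988 0.08327452 0.3485809 ] [ 0.113  0.078  2.041 -0.074  0.571  1.716] [ 0.47621267  0.04810605 -1.03538071] 0.08558559725687825
scene tray_lug [([0.5396, -0.0333, 0.0343], 0.69)]
scene stop [([0.529, -0.0373, 0.0077], 0.66)]
scene tray_handle [([0.4978, 0.0812, 0.0808], 0.85)]
scene lock_top [([0.6421, 0.1252, 0.273], 0.71)]
scene lens [([0.4726, 0.3267, 0.0004], 0.49)]
side tray_lug [([0.5352, -0.0367, 0.0381], 0.56)]
side stop []
side tray_handle [([0.4969, 0.0815, 0.085], 0.68)]
side lock_top [([0.6512, 0.13, 0.2683], 0.71)]
side lens [([0.6348, 0.059, 0.0228], 0.56)]
```

View pics/s6.png

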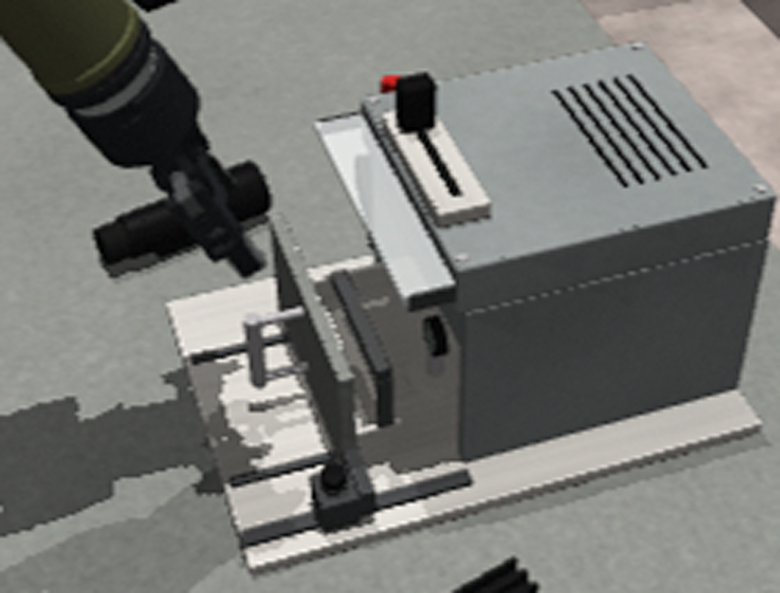

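The side view shows the gripper clear of the handle (258,345), the tray against the stop (340,490), the lens upright (435,340) and the lock at its left end (415,105).

```bash
python3 -c "
from workcell import order
print(order.job_done())"
```

```text
the job is handed in; nothing more can be done
None
```

The job is handed in at about 22.5 s of the 61 s allowed: the lock is at its left end stop, the tray is drawn out about 81 mm against the adjustable stop, the lens is still standing, the bench items are untouched, and the gripper is clear.

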